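Pack and lock the sample case

ROBOT

A 6-joint arm with a two-finger parallel gripper is mounted at the origin on a cart in front of the work surface, level with it; the furniture and walls round the work are solid. World frame = base frame: x ahead of the robot, y to its left, z up, the work surface at z = 0. Lengths are in mm, angles in rad, forces in N, time in s.
With the tool pointing down it reaches from about 425 to 925 mm from the base axis. Payload 12.5 kg.
Tool frame: the origin (TCP) lies midway between the tips of the shut fingers; the grasp point (between the pads) lies 19 mm behind it; z points along the fingers, y is the line along which they close (so a half turn about z gives the same grasp; the last joint's range is limited). The gripper opens to 85 mm and grips with 20 to 120 N. Pads are 22 mm wide; open, the fingers measure 114 mm over their backs; the gripper's body (76 mm by 85 mm) begins 54 mm behind the grasp point. The pads swing forward as they close: fully open they stand 13 mm farther back than shut.
Start: joints at [-1.376, 0.491, 1.559, -0, 1.092, -0.106], TCP at [185.2, -596.947, 231.327] pointing down, gripper open.
Joint ranges: [-3.1, 3.1], [-0.84, 2.19], [0.05, 2.79], [-1.13, 4.28], [0.06, 2.93], [-2.69, 2.69]. Speed limits (rad/s): [2.22, 2.22, 2.79, 3.14, 3.14, 3.14].

INTERFACE

Orientations are given as a unit quaternion [x, y, z, w].
In Python, from station import arm, readout, imaging, models gives the robot as it stands. Calls block until the motion is done:
- arm.goto(position, orientation): joint-space move of the TCP to a pose.
- arm.move_linear(position, orientation=None, vel=150, until_force=None): straight line of the TCP; orientation=None keeps the orientation; vel is the mean speed in mm/s. With until_force (N) it stops when the force on the tool has changed by that much, and returns True; else False.
- arm.goto_joints(angles): joint-space move.
- arm.move_gripper(opening, force=None): finger opening in mm; force is the grip in N (None keeps the last); returns when the fingers have stopped.
- arm.sleep(seconds).
- arm.inverse_kinematics(position, orientation): joint angles nearest the present ones, or None.
- readout.state(): the state.
- imaging.get_image(name): name is "side" or "top" or "wrist"; returns the picture (384x512x3 uint8, red, green, blue); there is no depth.
- imaging.calibration(name): a dict with "vfov" (degrees; the focal length in pixels is half the picture's height over the tangent of half this angle, whatever the lens; pixels are square), "cx", "cy" (the principal point, pixels), "origin" and "rotation" of the camera in the world. Camera axes: x right, y up, looking along -z (the intrinsics and any distortion apply to the point x, -y, -z); pixel columns grow to the right and rows downward; lengths in mm; the calibration is good to about 2 mm. A picture is of the moment at which its call begins: read the wrist's pose just before it. calibration takes no time and is no camera call; for the wrist camera it gives the pose at the moment of the call.
A pose or a line that the arm cannot do raises arm.PlanningError and nothing moves.
- arm.hand_in(): hands the job in; it is judged then, once.
Trained networks look in the newest picture that a camera, given by its name, has taken for a name from the list of things; names that differ only in an ending like _2 or _b are one class to them, and where a whole thing is asked for, a point or a joint stands for the part that bears it (a point fixed in the world has none). Each returns a list of dicts, best first, with "conf" (0 to 1); they miss things now and then, are a little off and sometimes report something else, mostly with a low value. They report only what shows in the picture. A call takes as long as a camera call. They do not tell look-alikes from the thing itself.
- models.recognise(camera, name): "bbox" ([left, top, width, height] in pixels, round what is visible of it).
The state is a dict: "t": time; "joints": joint angles; "joint_vel": joint speeds; "joint_torque": joint torques, N m; "position": TCP position; "orientation": TCP orientation; "contact_force": force on the tool from outside, world axes, zero at the start; "torque": the same for the moment, N m; "finger_gap": finger opening in mm; "finger_force": force on a finger pad.
Only numpy, scipy, OpenCV 4.12 (cv2) and the standard library are available. Lean on these libraries where they do the work, as an engineer would, in place of code of your own. Each camera call takes 0.05 s, during which the arm holds its last target. There are 200 camera calls.

TASK

Pack the sample case for transport: lift its loose orange cover off and set it flat, right way up, on the worktop clear of the case, then press every coil pack and white stand block that lies on the worktop fully home into its matching cutout in the insert (either pack fits either pack cutout). When all are in, put the cover back on, fully down, with its tab over the lock hole, and push the red-headed lock pin fully through the tab into that hole; leave the flux can and the amber dropper bottle where they are.

Things in the scene. Friction and masses are not known exactly. Their poses are not given: they have to be found in the camera images.
- case: sample case, fixed: black base 236 (x) x 218 (y) x 20 mm, on it a grey insert with black guide rail, 208 x 190 mm, top 44 mm above the worktop, outer edge rounded 7 mm; ear with two holes on the -y side. Origin: centre of the underside. Yaw up to 0.2 rad. From -x: two pack cutouts, long block's, short block's, long sides along y; seated things stand 30 mm apart in x, 14 (packs) or 19 mm (blocks) above the insert
- cut_pack_l (a point): floor centre of the +y pack cutout (55 (x) x 65 (y) x 10 mm deep) in the case's insert, axes as the case's; 1.5 mm play a side, either way round, 3 mm chamfer at the mouth. An orange sprung nub in its +y end wall bulges 4 mm in: press the part straight down past it (4 to 10 N); friction then holds it
- cut_pack_r (a point): floor centre of the -y pack cutout (55 (x) x 65 (y) x 10 mm deep) in the case's insert, axes as the case's; 1.5 mm play a side, either way round, 3 mm chamfer at the mouth. An orange sprung nub in its -y end wall bulges 4 mm in: press the part straight down past it (4 to 10 N); friction then holds it
- cut_block_long (a point): floor centre of the long block's cutout (33 (x) x 123 (y) x 18 mm deep) in the case's insert, axes as the case's; 1.5 mm play a side, either way round, 3 mm chamfer at the mouth. An orange sprung nub in its +y end wall bulges 4 mm in: press the part straight down past it (4 to 10 N); friction then holds it
- cut_block_short (a point): floor centre of the short block's cutout (33 (x) x 103 (y) x 18 mm deep) in the case's insert, axes as the case's; 1.5 mm play a side, either way round, 3 mm chamfer at the mouth. An orange sprung nub in its +y end wall bulges 4 mm in: press the part straight down past it (4 to 10 N); friction then holds it
- lock_hole (a point): mouth of the upright lock hole in the ear of the case, 13 mm wide, 20 mm deep, 20 mm above the worktop, 38 mm out from the wall of the seated cover. The lock pin starts parked in the ear's other hole, 70 mm toward the case's +x
- cover_handle (a point): middle of the bar handle (110 (x) x 14 (y) x 20 mm high, 22 mm free below) on the loose orange cover, an open-bottomed box 222 (x) x 204 (y) mm, 0.35 kg; axes as the cover's; lower edge 85 mm, flat top 32 mm below this point. Seated, as at the start: point 105 mm above the worktop over the case's origin, axes parallel to the case's. Goes 24 mm over the guide rail, 2 mm play a side
- tab_hole (a point): upper mouth of the 17 mm wide upright hole in the 6 mm thick tab (36 x 58 mm) at the foot of the cover's -y side. With the cover seated it is over the lock hole, 26 mm above the worktop
- pin_head (a point): middle of the red cylindrical head (24 mm wide, 28 mm high) of the lock pin; its 10 mm steel shank with pointed tip reaches 38 mm below this point. It starts upright in the second hole of the ear, this point 40 mm above the worktop; pulled straight up 24 mm it is free. Home in the lock, the head rests on the tab and this point is again 40 mm above the worktop
- pack_pink_mid (a point): centre, half-way up, of the pink coil pack, a box 52 (x) x 62 (y) x 24 mm, lying flat on the worktop, z up; 0.09 kg. May be absent.
- pack_black_mid (a point): centre, half-way up, of the black coil pack, a box 52 (x) x 62 (y) x 24 mm, lying flat on the worktop, z up; 0.09 kg. May be absent.
- block_short_mid (a point): centre, half-way up, of the short white stand block, 30 (x) x 100 (y) x 37 mm, lying on the worktop, z up; 0.05 kg. One end of its top is stepped in looks only: it may be held and pressed as a plain box. May be absent.
- block_long_mid (a point): centre, half-way up, of the long white stand block, 30 (x) x 120 (y) x 37 mm, lying on the worktop, z up; 0.05 kg. Otherwise like the short one. May be absent.
- flux_can: bystander: blue can with a white cap, 54 mm wide, 94 mm high, upright; origin at the centre of its underside
- amber_dropper: bystander: amber dropper bottle with black top, 29 mm wide, 81 mm high, upright; origin at the centre of its underside
There are look-alikes about, which are no part of the job. What is shaped like the part that bears pack_pink_mid but blue or yellow is not meant.

How it is judged (in metres and radians):
On the way, in this order (a step that is already met when the one before it is completed fails the run):
1. the cover is off the case, flat on the worktop clear of it, and released (height (world z) of cover_handle below 0.095 m and horizontal distance between cover_handle and case above 0.2 m and angle between cover_handle's own z axis and vertical below 0.06 rad and contact force between cover and case below 0.1 N and contact force between the fingers and cover below 0.1 N), for 0.3 s.
2. every pack and block present is pressed home in its cutout, and released (((z of pack_pink_mid in the frame of cut_pack_l below 0.014 m and horizontal distance between pack_pink_mid and cut_pack_l below 0.005 m and angle between the y axis of pack_pink_mid and the y axis of cut_pack_l, either way round below 0.06 rad and angle between pack_pink_mid's own z axis and vertical below 0.06 rad and contact force between the fingers and pack_pink below 0.1 N) or (z of pack_pink_mid in the frame of cut_pack_r below 0.014 m and horizontal distance between pack_pink_mid and cut_pack_r below 0.005 m and angle between the y axis of pack_pink_mid and the y axis of cut_pack_r, either way round below 0.06 rad and angle between pack_pink_mid's own z axis and vertical below 0.06 rad and contact force between the fingers and pack_pink below 0.1 N)) and ((z of pack_black_mid in the frame of cut_pack_l below 0.014 m and horizontal distance between pack_black_mid and cut_pack_l below 0.005 m and angle between the y axis of pack_black_mid and the y axis of cut_pack_l, either way round below 0.06 rad and angle between pack_black_mid's own z axis and vertical below 0.06 rad and contact force between the fingers and pack_black below 0.1 N) or (z of pack_black_mid in the frame of cut_pack_r below 0.014 m and horizontal distance between pack_black_mid and cut_pack_r below 0.005 m and angle between the y axis of pack_black_mid and the y axis of cut_pack_r, either way round below 0.06 rad and angle between pack_black_mid's own z axis and vertical below 0.06 rad and contact force between the fingers and pack_black below 0.1 N)) and z of block_short_mid in the frame of cut_block_short below 0.0205 m and horizontal distance between block_short_mid and cut_block_short below 0.005 m and angle between the y axis of block_short_mid and the y axis of cut_block_short, either way round below 0.06 rad and angle between each of block_short_mid, block_long_mid's own z axis and vertical below 0.06 rad and contact force between the fingers and block_short below 0.1 N and z of block_long_mid in the frame of cut_block_long below 0.0205 m and horizontal distance between block_long_mid and cut_block_long below 0.005 m and angle between the y axis of block_long_mid and the y axis of cut_block_long, either way round below 0.06 rad and contact force between the fingers and block_long below 0.1 N), for 0.3 s.
3. the cover is back on the case, fully down, and released (z of cover_handle in the frame of case below 0.109 m and horizontal distance between cover_handle and case below 0.006 m and horizontal distance between tab_hole and lock_hole below 0.008 m and angle between cover_handle's own z axis and vertical below 0.05 rad and contact force between the fingers and cover below 0.1 N), for 0.3 s.
At the end, for the whole second after the job is handed in: each pack and block present within 5 mm and 0.06 rad of its cutout and 2 mm of home; cover within 4 mm of fully down, 6 mm of centred, its tab hole within 8 mm of the lock hole; pin head within 4 mm of fully down, 8 mm of the lock hole; all released and at rest (all of step 2 and all of step 3 and z of pin_head in the frame of case below 0.044 m and horizontal distance between pin_head and lock_hole below 0.008 m and angle between pin_head's own z axis and vertical below 0.2 rad and linear speed of each of cover, pin below 0.02 m/s); the robot touches nothing.
It fails at once if the flux can is moved by more than 40 mm (distance of flux_can from where it was at the start of the episode above 0.04 m).
It fails at once if the amber dropper is moved by more than 40 mm (distance of amber_dropper from where it was at the start of the episode above 0.04 m).
Of pack_pink, pack_black, block_short, block_long only 3 to 4 are there at a start; the rules pass over those that are not, and their reading is None.
At some moment in a run one of pack_pink, pack_black, block_short, block_long may be knocked a few centimetres aside while the robot is not near it.
It also fails if it takes over 210 s, if anything falls off the work surface, if the arm or the gripper's body presses on something with over 40 N, if the wrist force passes 120 N, or if a joint passes its speed limit or range.

## Working session

There is one attempt and no reset: what is moved stays moved. The work goes in short steps, each a Python script; the robot and the scene stay as the last script left them, time stands still between calls to the robot, and variables do not carry over. Pictures are saved under pics/ and viewed, at most 14 in all, crops included, and the job is handed in when it is done.

```bash
ls; mkdir -p pics; python3 - <<'E'
from station import arm, readout, imaging, models
import cv2
for n in("top","side"):
    im=imaging.get_image(n); cv2.imwrite(f"pics/{n}0.png",im[:,:,::-1]); c=imaging.calibration(n); print(n,c)
print(imaging.calibration("wrist")); print(readout.state())
E
```

```text
pics
top {'vfov': 47.39136270141606, 'cx': 258.4310060644379, 'cy': 191.4143326009982, 'origin': array([ 329.04031056, -253.83406877, 1343.71083242]), 'rotation': array([ 0.07085165, -0.06458667, -0.70199888,  0.70569552])}
side {'vfov': 51.75341649686166, 'cx': 257.5649239694174, 'cy': 195.39552758323876, 'origin': array([  314.5154873 , -1068.34514209,   791.81251136]), 'rotation': array([ 0.41540285, -0.06584099, -0.13355307,  0.89736783])}
{'vfov': 67.53063047294926, 'cx': 254.99536876340338, 'cy': 191.65158217054045, 'origin': array([ 263.3065932 , -572.57715542,  374.05482112]), 'rotation': array([-0.12829883,  0.09557668, -0.58522713,  0.79493   ])}
{'t': 0.1, 'joints': array([-1.37558684e+00,  4.91531217e-01,  1.55941878e+00,  1.45336538e-05,
        1.09172190e+00, -1.05597148e-01]), 'joint_vel': array([ 1.28948728e-03, -2.43286400e-03, -5.03816986e-04, -3.89931602e-05,
       -2.34925814e-03, -1.09900784e-03]), 'joint_torque': array([ 4.11811896e-03, -6.19446659e+01, -2.62026697e+01, -3.91318679e-05,
        2.88067895e-03,  1.56572048e-05]), 'position': array([ 185.16594246, -596.71383607,  230.75591451]), 'orientation': array([ 9.88711085e-01,  1.49833572e-01, -1.77299712e-05, -5.39372050e-04]), 'contact_force': array([ 0.87924029, -0.09642126,  0.17159581]), 'torque': array([ 0.01892081, -0.0627447 ,  0.02928418]), 'finger_force': 0.0, 'finger_gap': 85.34106074817255}
```

View pics/top0.png

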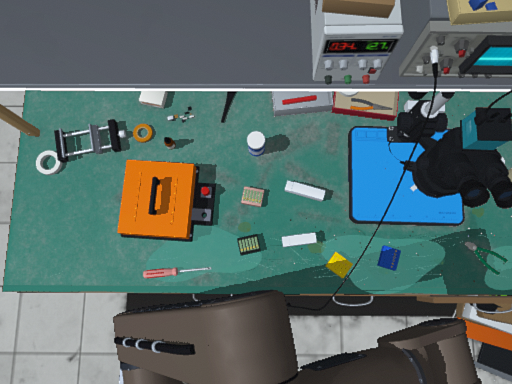

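View pics/side0.png

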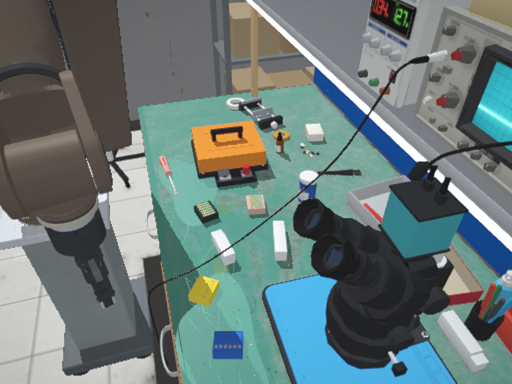

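Top view: the orange cover is at (158,200) with the ear and red pin head at (205,191). Pink pack (253,196), black pack (249,243), long block (305,190), short block (299,239). Flux can (256,143), amber dropper (169,142). Look-alikes: yellow pack (339,264), blue pack (389,258), white box (153,98) and another white piece by the microscope.

```bash
cat > h.py <<'E'
from station import arm, readout, imaging, models
import numpy as np, cv2
from scipy.spatial.transform import Rotation as R
def ray(c,px):
    px=np.atleast_2d(np.asarray(px,float)); f=192/np.tan(np.radians(c['vfov'])/2)
    d=np.c_[(px[:,0]-c['cx'])/f,-(px[:,1]-c['cy'])/f,-np.ones(len(px))]
    return R.from_quat(c['rotation']).apply(d)
def plane(c,px,z):
    d=ray(c,px); o=np.asarray(c['origin']); return o+d*((z-o[2])/d[:,2])[:,None]
def proj(c,P):
    f=192/np.tan(np.radians(c['vfov'])/2)
    q=R.from_quat(c['rotation']).inv().apply(np.atleast_2d(P)-c['origin'])
    return np.c_[c['cx']+f*q[:,0]/-q[:,2],c['cy']-f*q[:,1]/-q[:,2]]
def down(yaw):  # tool pointing down; tool y axis (closing line) along world angle yaw+90deg
    return (R.from_euler('z',yaw)*R.from_euler('x',np.pi)).as_quat()
def shot(cam,name=None):
    c=imaging.calibration(cam); im=imaging.get_image(cam)
    if name: cv2.imwrite(f"pics/{name}.png",im[:,:,::-1])
    return im,c
E
python3 - <<'E'
from h import *
im,c=shot("top")
n=dict(cover=((158,200),73),handle=((155,196),105),pin=((205,191),54),pink=((253,196),24),black=((249,243),24),long=((305,190),37),short=((299,239),37),flux=((257,138),94),amber=((168,142),81),rbox=((153,98),30))
for k,(p,z) in n.items(): print(k,plane(c,p,z)[0].round())
s=imaging.calibration("side")
for k,(p,z) in n.items(): print(k,proj(s,plane(c,p,z))[0].round())
hsv=cv2.cvtColor(im,cv2.COLOR_RGB2HSV)
m=cv2.inRange(hsv,(5,150,120),(20,255,255)); m[:,:110]=0; m[:150]=0;m[250:]=0;m[:,220:]=0
p=cv2.findNonZero(m); r=cv2.minAreaRect(p); b=cv2.boxPoints(r); print(plane(c,b,70).round())
for k,(x,y) in dict(long=(305,190),short=(299,239)).items():
    w=cv2.inRange(hsv,(0,0,170),(180,60,255)); _,l=cv2.connectedComponents(w); r=cv2.minAreaRect(cv2.findNonZero((l==l[y,x]).astype(np.uint8))); print(k,plane(c,cv2.boxPoints(r),37).round())
print(R.from_quat(c['rotation']).as_matrix().round(2))
for k in ["cover_handle","pin_head","pack_pink_mid","pack_black_mid","block_long_mid","block_short_mid","flux_can","amber_dropper"]:
    print(k,[(np.round(d['bbox']).tolist(),round(d['conf'],2)) for d in models.recognise("top",k)[:3]])
E
```

```text
cover [549.  55.  73.]
handle [555.  56. 105.]
pin [580. -81.  54.]
pink [ 571. -225.   24.]
black [ 427. -214.   24.]
long [ 588. -383.   37.]
short [ 439. -363.   37.]
flux [ 734. -237.   94.]
amber [725.  31.  81.]
rbox [887.  98.  30.]
cover [224. 139.]
handle [226. 130.]
pin [244. 165.]
pink [255. 201.]
black [206. 208.]
long [278. 234.]
short [221. 240.]
flux [309. 175.]
amber [276. 133.]
rbox [311. 129.]
[[450. 170.  70.]
 [679. 165.  70.]
 [661. -46.  70.]
 [434. -35.  70.]]
long [[ 588. -319.   37.]
 [ 620. -328.   37.]
 [ 588. -444.   37.]
 [ 557. -435.   37.]]
short [[ 447. -310.   37.]
 [ 459. -410.   37.]
 [ 429. -413.   37.]
 [ 417. -314.   37.]]
[[ 0.01  0.98 -0.19]
 [-1.    0.   -0.01]
 [-0.01  0.19  0.98]]
cover_handle [([118.0, 160.0, 94.0, 80.0], 0.73)]
pin_head [([201.0, 187.0, 11.0, 12.0], 0.53)]
pack_pink_mid [([327.0, 250.0, 25.0, 29.0], 0.89), ([238.0, 184.0, 27.0, 26.0], 0.78), ([381.0, 248.0, 16.0, 23.0], 0.62)]
pack_black_mid [([236.0, 233.0, 23.0, 23.0], 0.62), ([118.0, 161.0, 94.0, 78.0], 0.43)]
block_long_mid [([284.0, 181.0, 38.0, 20.0], 0.65)]
block_short_mid [([284.0, 234.0, 37.0, 15.0], 0.71), ([123.0, 166.0, 93.0, 72.0], 0.45)]
flux_can [([247.0, 129.0, 21.0, 28.0], 0.95)]
amber_dropper [([162.0, 134.0, 15.0, 14.0], 0.59)]
```

```bash
cat >> h.py <<'E'
def camtool():
    s=readout.state(); c=imaging.calibration("wrist"); T=R.from_quat(s['orientation'])
    return T.inv().apply(np.asarray(c['origin'])-s['position']), T.inv()*R.from_quat(c['rotation'])
def look(P,h,yaw,move=True):
    """aim wrist camera's optical axis at P with the camera h above P's height, tool down"""
    o,rc=camtool(); q=R.from_quat(down(yaw)); d=(q*rc).apply([0,0,-1]); P=np.asarray(P,float)
    cam=P-d*(h/-d[2]); pos=cam-q.apply(o)
    if move: arm.goto(pos,down(yaw))
    return pos
E
python3 - <<'E'
from h import *
o,rc=camtool(); print(o,rc.as_matrix().round(2))
im,c=shot("top")
print(plane(c,[(10,200),(5,285),(118,125),(118,155),(48,162),(130,290)],0).round())
print(look((550,40,73),400,0,False))
look((550,40,73),400,0); print(readout.state()['joints'].round(2)); 
im,c=shot("wrist","w_case")
np.save("c1.npy",c,allow_pickle=True)
pos=look((510,-290,20),480,0,False);print(pos)
look((510,-290,20),480,0); im,c=shot("wrist","w_parts"); np.save("c2.npy",c,allow_pickle=True); print(readout.state()['t'])
E
```

```text
[ 8.17941740e+01 -5.84383475e-02 -1.43270287e+02] [[ 0.    0.95  0.32]
 [ 1.   -0.    0.  ]
 [ 0.    0.32 -0.95]]
[[559. 537.   0.]
 [299. 522.   0.]
 [807. 214.   0.]
 [706. 208.   0.]
 [682. 429.   0.]
 [287. 143.   0.]]
[601.39019143  39.69519939 329.74529883]
[-0.04  0.38  1.48 -0.    1.29  1.53]
[ 588.22337392 -290.57309112  356.77049637]
4.6667
```

View pics/w_case.png

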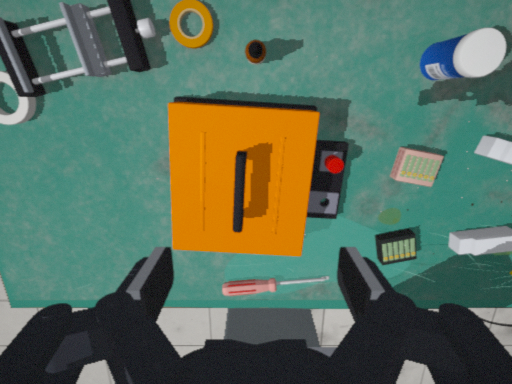

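View pics/w_parts.png

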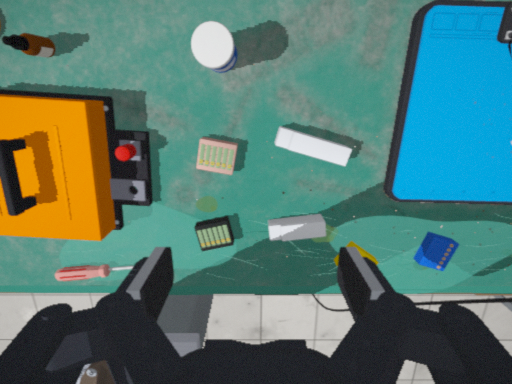

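w_case shows the cover with corners (168,103), (317,110), (304,256), (172,248), its black handle from (240,152) to (238,230), and the pin head at (334,163). w_parts shows pink (217,155), black (214,234), the long block (313,145) and the short block (296,228). The blue (437,251) and yellow (355,253) packs are decoys. I'll fit box silhouettes to get exact poses.

```bash
cat >> h.py <<'E'
from scipy.optimize import minimize
def hull(c,p,dim,z0,z1):
    a,b=dim[0]/2,dim[1]/2; ca,sa=np.cos(p[2]),np.sin(p[2])
    P=[(p[0]+ca*x-sa*y,p[1]+sa*x+ca*y,z) for x in(-a,a) for y in(-b,b) for z in(z0,z1)]
    return cv2.convexHull(proj(c,P).astype(np.float32))[:,0]
def fitbox(mask,c,dim,z0,z1,init,spread=(8,8,.1)):
    """pose (x,y,yaw) whose projected box silhouette overlaps the mask best; returns pose, IoU"""
    K=4; ys,xs=np.nonzero(mask); x0,y0=xs.min()-8,ys.min()-8; w,h=np.ptp(xs)+17,np.ptp(ys)+17
    M=cv2.warpAffine(mask.astype(np.float32),np.float32([[K,0,-x0*K+K/2-.5],[0,K,-y0*K+K/2-.5]]),(int(w*K),int(h*K)),flags=cv2.INTER_LINEAR)>.5
    def cost(p):
        q=((hull(c,p,dim,z0,z1)-[x0-.5,y0-.5])*K-.5); I=np.zeros(M.shape,np.uint8)
        cv2.fillConvexPoly(I,np.round(q*16).astype(np.int32),1,shift=4); I=I>0
        return 1-(I&M).sum()/max(1,(I|M).sum())
    best=None
    for s in(1,.3):
        p0=np.array(init if best is None else best.x); sx=np.vstack([p0]+[p0+np.eye(3)[i]*spread[i]*s for i in range(3)])
        best=minimize(cost,p0,method='Nelder-Mead',options=dict(initial_simplex=sx,xatol=.02,fatol=1e-5,maxiter=300))
    return best.x,1-best.fun
def comp(m,seed,r=12):
    """connected component of m nearest the seed pixel"""
    n,l=cv2.connectedComponents(m.astype(np.uint8)); ys,xs=np.nonzero(m); i=np.argmin((xs-seed[0])**2+(ys-seed[1])**2)
    k=(l==l[ys[i],xs[i]]).astype(np.uint8); ct,_=cv2.findContours(k,cv2.RETR_EXTERNAL,cv2.CHAIN_APPROX_NONE)
    return cv2.drawContours(k,ct,-1,1,-1)
def orange(im): return cv2.inRange(cv2.cvtColor(im,cv2.COLOR_RGB2HSV),(5,170,90),(20,255,255))>0
def notgreen(im):
    h=cv2.cvtColor(im,cv2.COLOR_RGB2HSV); return ~((h[...,0]>65)&(h[...,0]<100)&(h[...,1]>90))
DIM=dict(pink=(52,62,24),black=(52,62,24),short=(30,100,37),long=(30,120,37))
E
python3 - <<'E'
from h import *
for n,cn,sd in(("w_case","c1",(200,180)),("w_parts","c2",(80,200))):
    im=cv2.imread(f"pics/{n}.png")[:,:,::-1]; c=np.load(cn+".npy",allow_pickle=True).item()
    if n=="w_case":
        m=comp(orange(im),sd); p,i=fitbox(m,c,(222,204),20,73,(550,58,-.05)); print("cover",p.round(3),i)
        hs=cv2.cvtColor(im,cv2.COLOR_RGB2HSV)
        b=(im.max(2)<45)&(m>0); ys,xs=np.nonzero(b); w=plane(c,np.c_[xs,ys],112); print("handle",w.mean(0),w.min(0),w.max(0))
        r=comp(cv2.inRange(hs,(170,150,100),(180,255,255))|cv2.inRange(hs,(0,200,100),(3,255,255)),(334,163)); ys,xs=np.nonzero(r); print("pin",plane(c,(xs.mean(),ys.mean()),45),xs.min(),xs.max(),ys.min(),ys.max())
    else:
        g=notgreen(im)
        for k,s,i0 in(("pink",(217,155),(571,-225,0)),("black",(214,234),(427,-214,.1)),("long",(313,145),(588,-383,.25)),("short",(296,228),(439,-363,-.1))):
            m=comp(g,s); p,i=fitbox(m,c,DIM[k],0,DIM[k][2],i0); print(k,p.round(3),round(i,3),m.sum())
E
```

```text
cover [ 5.59035e+02  6.08600e+01 -6.20000e-02] 0.9865862298845764
handle [563.83762062  58.68891834 112.        ] [506.85071242  52.13382256 112.        ] [615.82725802  68.51230231 112.        ]
pin [[584.99617938 -80.42122812  45.        ]] 325 343 155 173
pink [ 5.74145e+02 -2.22842e+02 -1.37000e-01] 0.018 70044
black [ 4.24556e+02 -2.12302e+02  2.16000e-01] 0.904 989
long [ 735.608 -510.982    1.571] 0.04 70044
short [ 4.40240e+02 -3.64684e+02  1.14000e-01] 0.852 1541
```

The cover fits at (559.0, 60.9), yaw −0.062, IoU 0.987. In the case frame the pin is at (35, −139), which matches the stated 140 mm and 70 mm spacing. So the lock hole is at (−35, −140). Now I'll take the cover off.

```bash
python3 - <<'E'
from h import *
x,y,a=559.0,60.9,-0.062; q=down(a)
arm.goto((x,y,200),q); 
arm.move_linear((x,y,86),vel=120)
arm.move_gripper(0,force=110); s=readout.state(); print(s['finger_gap'],s['position'],s['contact_force'])
arm.move_linear((x,y,116),vel=40); print(readout.state()['contact_force'])
arm.move_linear((x,y,160),vel=100); s=readout.state();print(s['contact_force'],s['finger_gap'])
arm.move_linear((500,362,160),vel=200)
arm.move_linear((500,362,74),vel=100)
print(arm.move_linear((500,362,60),vel=15,until_force=3)); s=readout.state(); print(s['position'],s['contact_force'],s['t'])
im,c=shot("side","side1")
im=im[60:220,120:330]; cv2.imwrite("pics/side1.png",cv2.resize(im[:,:,::-1],None,fx=3,fy=3))
E
```

```text
12.159623298035362 [559.05176175  60.86368327  86.38813511] [-1.99938839 -0.29242984  5.41028276]
[ 0.24338462 -0.2227702  -4.03064011]
[-0.36019272 -0.82079577 -3.54938656] 12.529960670169611
True
[500.02674212 362.00907797  66.37710044] [-0.65888533 -0.99567596  6.29947385] 12.6417
```

View pics/side1.png

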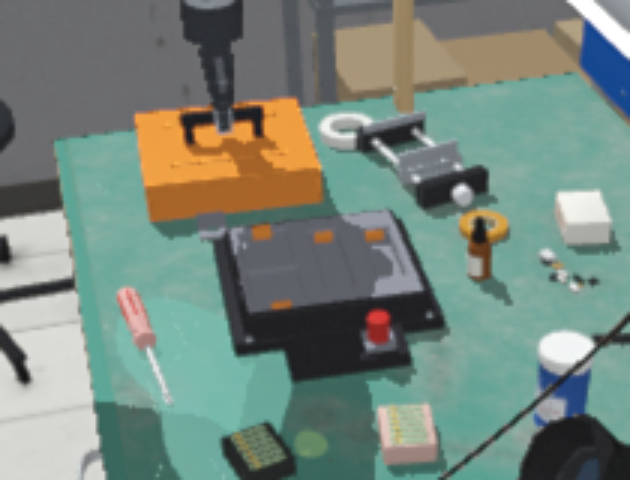

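The side view shows the cover flat on the worktop, with its tab at (213,228) just clear of the case. The open insert shows its four cutouts with orange nubs at (262,232), (323,237), (375,235) and (282,305). Releasing, then a close look at the insert.

```bash
python3 - <<'E'
from h import *
arm.move_gripper(85); arm.move_linear((500,362,150),vel=150)
s=readout.state(); print(s['t'])
look((555,55,44),300,-.062); im,c=shot("wrist","w_ins"); np.save("c3.npy",c,allow_pickle=True)
cv2.imwrite("pics/w_ins2.png",cv2.resize(im[:,:,::-1],(800,600)))
m=comp(~((cv2.cvtColor(im,cv2.COLOR_RGB2HSV)[...,1]>90)),(256,190)); print(m.sum())
print(readout.state()['t'])
E
```

```text
14.1083
122040
15.375
```

View pics/w_ins2.png

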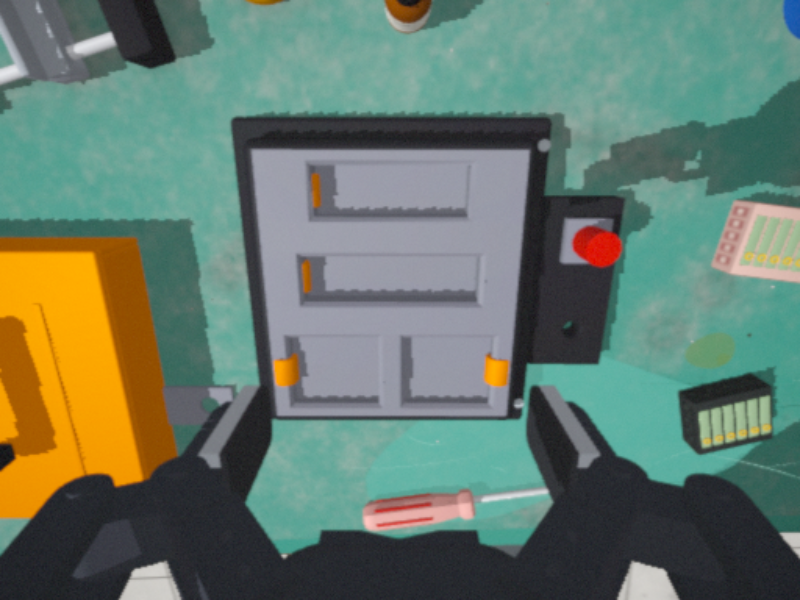

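The wrist view (zoomed) shows the insert corners near (248,149), (530,150) and (275,416). The short mouth is (305–474, 162–219), the long mouth (297–488, 253–306), and the pack mouths lie at rows 335–406, with columns 287–380 and 402–505. I'll convert these to the case frame.

```bash
python3 - <<'E'
from h import *
c=np.load("c3.npy",allow_pickle=True).item()
cs=np.array([559.0,60.9]); a=-.062
def cf(px,z):
    w=plane(c,(np.atleast_2d(px)+.5)/1.5625-.5,z)[:,:2]-cs; return w@np.array([[np.cos(a),-np.sin(a)],[np.sin(a),np.cos(a)]])
for n,p in dict(ins=[(248,149),(530,150),(505,416),(275,416)],short=[(305,162),(474,162),(468,219),(308,219)],long=[(297,253),(488,253),(486,306),(301,306)],pl=[(285,334),(382,334),(382,406),(286,406)],pr=[(400,334),(508,334),(507,406),(400,406)]).items():
    print(n,cf(p,44).round(1).tolist(),cf(p,44).mean(0).round(1))
print("ear hole",cf((568,327),20)); print("pin",cf((597,247),50))
# base outline fit: dark/grey, not green
im=cv2.imread("pics/w_ins.png")[:,:,::-1]; g=cv2.cvtColor(im,cv2.COLOR_RGB2HSV)
ins=comp((g[...,1]<75)&(g[...,2]>100)&(g[...,0]>105),(256,147)); 
ins[:, 345:]=0; ins[268:]=0
print(ins.sum(), fitbox(ins,c,(200,182),43,44,(559,61,-.06)), fitbox(ins,c,(208,190),43,44,(559,61,-.06)))
E
```

```text
ins [[96.7, 90.3], [96.3, -88.2], [-98.1, -87.2], [-98.4, 90.0]] [-0.9  1.2]
short [[88.9, 54.7], [89.0, -53.2], [52.8, -51.2], [52.7, 55.1]] [70.8  1.4]
long [[29.6, 64.0], [29.8, -65.9], [-8.4, -67.0], [-8.6, 63.9]] [10.6 -1.2]
pl [[-30.0, 76.9], [-29.9, 6.8], [-89.4, 7.4], [-89.6, 80.8]] [-59.7  43. ]
pr [[-29.9, -6.2], [-29.7, -84.2], [-89.3, -88.1], [-89.4, -6.3]] [-59.6 -46.2]
ear hole [[ -33.88835005 -136.56081916]]
pin [[  35.3167536  -136.74058584]]
27182 (array([ 5.55972726e+02,  6.27121563e+01, -6.73394481e-02]), np.float64(0.9286724098901897)) (array([ 5.64500779e+02,  6.70218680e+01, -5.74155548e-02]), np.float64(0.8609648115441578))
```

The cutouts are at pack x=−60, y≈±42.5; long (11, 0); short (71, 0). These agree with the stated sizes to about 1 mm. Next is a measure, pick, place and press routine, starting with pink.

```bash
cat >> h.py <<'E'
CASE=np.array([559.0,60.9]); CA=-.062
CUT=dict(l=(-60,42.5),r=(-60,-42.5),long=(11,0),short=(71,0))
D=dict(pink=15,black=15,long=17,short=17)
def case2w(p): return CASE+R.from_euler('z',CA).as_matrix()[:2,:2]@np.asarray(p,float)
def measure(n,xy,yaw,h=260):
    z=DIM[n][2]; look((*xy,z),h,yaw); im,c=shot("wrist",f"m_{n}")
    g=notgreen(im).astype(np.uint8); s=proj(c,(*xy,z/2))[0]; w=np.zeros_like(g); cv2.circle(w,tuple(int(v) for v in s),110,1,-1)
    m=comp(cv2.morphologyEx(g*w,cv2.MORPH_OPEN,np.ones((5,5),np.uint8)),s)
    v=im.copy(); ct,_=cv2.findContours(m,cv2.RETR_EXTERNAL,cv2.CHAIN_APPROX_NONE); cv2.drawContours(v,ct,-1,(255,0,255),1)
    p,i=min((fitbox(m,c,DIM[n][:2],0,z,(*xy,yaw+d)) for d in(0,-.2,.2)),key=lambda r:-r[1])
    cv2.polylines(v,[hull(c,p,DIM[n][:2],0,z).astype(np.int32)],True,(255,0,0),1); cv2.imwrite(f"pics/m_{n}.png",v[:,:,::-1])
    print(n,"pose",p.round(3),"IoU",round(i,3),"t",readout.state()['t']); return p,i
def pick(n,p,g0=85):
    q=down(p[2]); z=DIM[n][2]-D[n]
    arm.move_gripper(g0); arm.goto((p[0],p[1],90),q); arm.move_linear((p[0],p[1],z),vel=120)
    arm.move_gripper(0,force=60); s=readout.state(); print("gap",s['finger_gap']); arm.move_linear((p[0],p[1],140),vel=150)
    return s['finger_gap']
def place(n,cut):
    x,y=case2w(CUT[cut]); q=down(CA); seat=44+(14 if n in("pink","black") else 19)-D[n]; depth=10 if n in("pink","black") else 18
    arm.goto((x,y,140),q); arm.move_linear((x,y,seat+depth+6),vel=120)
    f=arm.move_linear((x,y,seat-1),vel=20,until_force=28); s=readout.state(); print("place",f,"z-seat",s['position'][2]-seat,s['contact_force'].round(1))
    arm.move_gripper(s['finger_gap']+10); arm.move_linear((x,y,seat+60),vel=150)
def press(n,cut,dy=0,F=25):
    x,y=case2w(np.add(CUT[cut],(0,dy))); top=44+(14 if n in("pink","black") else 19); arm.move_gripper(0)
    arm.move_linear((x,y,top+15),down(CA),vel=150); f=arm.move_linear((x,y,top-4),vel=25,until_force=F); s=readout.state()
    print("press",f,"z-top",round(s['position'][2]-top,2),s['contact_force'].round(1)); arm.move_linear((x,y,top+40),vel=150)
E
python3 - <<'E'
from h import *
p,i=measure("pink",(572,-224),-.13)
p2,i2=measure("black",(425,-212),.2)
E
```

```text
pink pose [ 5.73103e+02 -2.23328e+02 -1.64000e-01] IoU 0.428 t 16.525
black pose [ 4.24967e+02 -2.13460e+02  2.25000e-01] IoU 0.942 t 17.2167
```

```bash
python3 -c "
import cv2,numpy as np
a,b=[cv2.imread(f'pics/m_{n}.png')[60:330,130:390] for n in('pink','black')]
cv2.imwrite('pics/pb.png',cv2.resize(np.hstack([a,b]),None,fx=1.5,fy=1.5))"
```

```text
(no output)
```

View pics/pb.png

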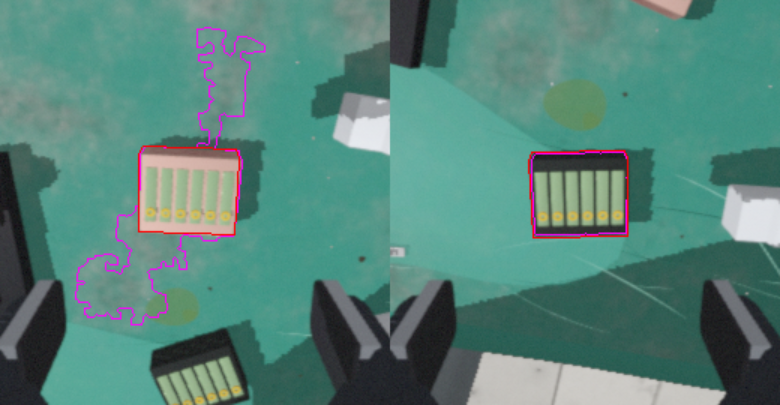

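Left crop: the pink pack, with the red fitted outline matching it (a worktop stain leaked into the mask). Right crop: the black pack fits well. I'll tighten the mask, then pick and place pink.

```bash
sed -i 's/return ~((h\[...,0\]>65)&(h\[...,0\]<100)&(h\[...,1\]>90))/return ~((h[...,0]>40)\&(h[...,0]<100)\&(h[...,1]>55))/' h.py; grep -n "return ~" h.py
python3 - <<'E'
from h import *
p,i=measure("pink",(573,-223),-.15)
if i>.9:
    g=pick("pink",p)
    if 48<g<58 or print("bad gap"):
        place("pink","l"); press("pink","l")
print(readout.state()['t'])
E
```

```text
54:    h=cv2.cvtColor(im,cv2.COLOR_RGB2HSV); return ~((h[...,0]>40)&(h[...,0]<100)&(h[...,1]>55))
pink pose [ 5.72924e+02 -2.23409e+02 -1.82000e-01] IoU 0.97 t 17.9083
gap 60.3764100441553
bad gap
20.6667
```

The gap of 60 mm shows it's held along its 62 mm axis, because my tool yaw was off by a quarter turn. It's still a sound grasp with the correct yaw, so I'll place it this way and use the quarter turn for the rest.

```bash
python3 - <<'E'
from h import *
place("pink","l"); press("pink","l")
look((510,55,44),280,-.062); im,c=shot("wrist"); cv2.imwrite("pics/p1.png",im[:,:,::-1])
print(proj(c,[(*case2w(CUT['l']),58)]),readout.state()['t'])
E
sed -i 's/q=down(p\[2\])/q=down(p[2]+np.pi\/2)/; s/q=down(CA); seat/q=down(CA+np.pi\/2); seat/' h.py; sed -i 's/top+15),down(CA)/top+15),down(CA+np.pi\/2)/' h.py; grep -n "np.pi/2" h.py
```

```text
place True z-seat 1.3342056500993067 [-1.3 -0.7  8.6]
press True z-top 0.04 [-3.  -0.5 10.5]
[[202.7514584  207.06065852]] 26.875
69:    q=down(p[2]+np.pi/2); z=DIM[n][2]-D[n]
74:    x,y=case2w(CUT[cut]); q=down(CA+np.pi/2); seat=44+(14 if n in("pink","black") else 19)-D[n]; depth=10 if n in("pink","black") else 18
80:    arm.move_linear((x,y,top+15),down(CA+np.pi/2),vel=150); f=arm.move_linear((x,y,top-4),vel=25,until_force=F); s=readout.state()
```

View pics/p1.png

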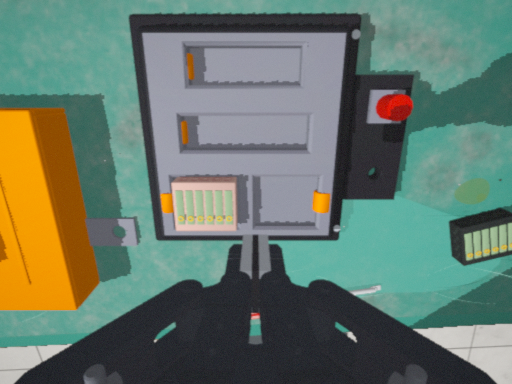

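The pink pack sits in the left cutout at (204,203), and the press check put its top within 0.1 mm of home. Black next, then the blocks.

```bash
python3 - <<'E'
from h import *
for n,xy,yaw,cut in(("black",(425,-213),.22,"r"),("long",(588,-382),-.26,"long"),("short",(438,-362),.12,"short")):
    p,i=measure(n,xy,yaw)
    if i<.9: print("poor fit"); break
    g=pick(n,p); w=DIM[n][0]
    if abs(g-w+1.5)>3: print("bad gap"); break
    place(n,cut); press(n,cut)
print(readout.state()['t'])
E
```

```text
black pose [ 4.24470e+02 -2.13557e+02  2.21000e-01] IoU 0.698 t 28.025
poor fit
28.025
```

```bash
python3 - <<'E'
s=open('h.py').read()
s=s.replace("def notgreen(im):","def notgreen(im,S=55,H=40):").replace("(h[...,0]>40)&(h[...,0]<100)&(h[...,1]>55)","(h[...,0]>H)&(h[...,0]<100)&(h[...,1]>S)")
a=s.index("    g=notgreen(im).astype"); b=s.index("    v=im.copy()")
s=s[:a]+'''    s=proj(c,(*xy,z/2))[0]; w=np.zeros(im.shape[:2],np.uint8); cv2.circle(w,tuple(int(v) for v in s),110,1,-1); res=[]
    for S,H in((90,65),(55,40),(70,40)):
        m=comp(cv2.morphologyEx(notgreen(im,S,H).astype(np.uint8)*w,cv2.MORPH_OPEN,np.ones((5,5),np.uint8)),s)
        res+=[(*fitbox(m,c,DIM[n][:2],0,z,(*xy,yaw+d)),m) for d in(0,-.2,.2)]
    p,i,m=max(res,key=lambda r:r[1])
'''+s[b:]
import re
s=re.sub(r"    p,i=min\(\(fitbox.*\n","",s)
open('h.py','w').write(s)
E
cat > go.py <<'E'
from h import *
import sys
J=dict(black=((425,-213),.22,"r"),long=((588,-382),-.26,"long"),short=((438,-362),.12,"short"))
for n in sys.argv[1:]:
    xy,yaw,cut=J[n]
    p,i=measure(n,xy,yaw)
    if i<.9: print("poor fit"); break
    g=pick(n,p); w=DIM[n][0]
    if abs(g-w+1.5)>3: print("bad gap"); break
    place(n,cut); press(n,cut)
print(readout.state()['t'])
E
python3 go.py black long short
```

```text
black pose [ 4.24486e+02 -2.13306e+02  2.21000e-01] IoU 0.94 t 28.325
gap 50.256978702035326
place True z-seat 0.9563523603823825 [-0.9  1.   8.3]
press True z-top 0.04 [-2.9  0.6 10.6]
long pose [ 5.99743e+02 -4.23513e+02 -2.90000e-01] IoU 0.903 t 39.725
gap 28.619134551517302
place True z-seat 0.6109437776937625 [-0.6 -1.8  6.3]
press True z-top 0.07 [-1.5 -1.   9.3]
short pose [ 4.40796e+02 -3.64519e+02  1.23000e-01] IoU 0.971 t 52.1
gap 28.77638356445116
place False z-seat 0.5637970402547836 [-4.6 -5.5 19.9]
press True z-top 0.12 [-2.  -0.1  7.7]
62.9917
```

All four read as home. The long block had been knocked about 40 mm aside before its measurement, and the fit caught it. One look at the case to confirm, plus a check that the cover hasn't moved.

```bash
python3 - <<'E'
from h import *
look((545,40,55),300,-.062); im,c=shot("wrist"); cv2.imwrite("pics/p2.png",im[:,:,::-1])
look((500,362,73),380,-.062); im,c=shot("wrist","w_cov"); m=comp(orange(im),proj(c,(500,330,73))[0]); print(fitbox(m,c,(222,204),0,53,(500,362,-.06)), readout.state()['t'])
E
```

```text
(array([ 4.99048138e+02,  3.62136318e+02, -6.23915624e-02]), np.float64(0.915958351999567)) 65.7333
```

View pics/p2.png

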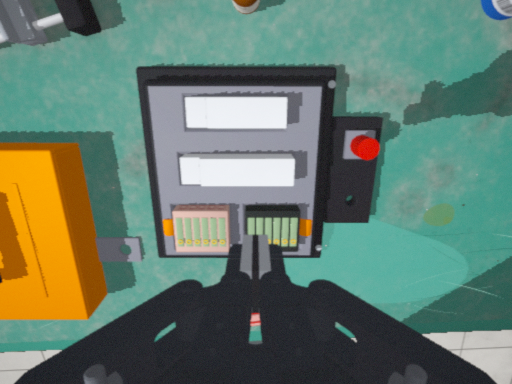

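The picture shows all four parts seated: short block (236,112), long block (237,170), pink (202,230), black (272,227). The cover hasn't moved, so I'll put it back by dead reckoning.

```bash
python3 - <<'E'
from h import *
q=down(-.062); arm.move_gripper(85); arm.goto((500,362,150),q); arm.move_linear((500,362,66.4),vel=120)
arm.move_gripper(0,force=110); print(readout.state()['finger_gap'])
arm.move_linear((500,362,160),vel=100); arm.move_linear((559,60.9,160),vel=180); arm.move_linear((559,60.9,117),vel=100)
f=arm.move_linear((559,60.9,85),vel=25,until_force=15); s=readout.state(); print(f,s['position'],s['contact_force'].round(1),s['t'])
E
```

```text
12.29208871311125
True [558.92155715  60.89087246  86.7807582 ] [-1.  -0.1  5.4] 73.375
```

```bash
python3 - <<'E'
from h import *
arm.move_gripper(85); arm.sleep(.5); arm.move_linear((559,60.9,160),vel=150)
P=case2w((0,-140)); look((*P,40),260,-.062); im,c=shot("wrist","w_pin"); np.save("c5.npy",c,allow_pickle=True)
hs=cv2.cvtColor(im,cv2.COLOR_RGB2HSV); r=comp(cv2.inRange(hs,(170,150,60),(180,255,255))|cv2.inRange(hs,(0,200,60),(3,255,255)),proj(c,(*case2w((35,-140)),45))[0]); ys,xs=np.nonzero(r)
print("expect",case2w((35,-140)),case2w((-35,-140)),"px",xs.mean(),ys.mean(),plane(c,(xs.mean(),ys.mean()),45)[0], proj(c,[(*case2w((35,-140)),40),(*case2w((-35,-140)),26)]).round(1).tolist())
cv2.imwrite("pics/w_pin2.png",cv2.resize(im[80:300,130:400,::-1],None,fx=2.5,fy=2.5)); print(readout.state()['t'])
E
```

```text
expect [585.25831146 -80.9996162 ] [515.39280837 -76.66239616] px 254.0870279146141 156.73070607553367 [584.70331292 -80.51915984  45.        ] [[254.6, 155.0], [254.7, 219.2]]
75.8833
```

View pics/w_pin2.png

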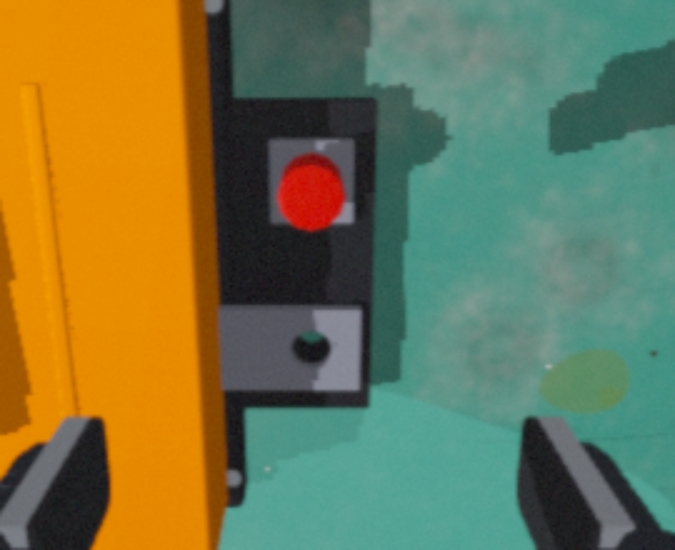

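The tab lies over the ear. Its hole is at full-image pixel (254.4,218.8), against (254.7,219.2) predicted for the lock hole. The pin head is where I expected it, so I'll move the pin.

```bash
python3 - <<'E'
from h import *
q=down(CA+np.pi/2); a=case2w((35,-140)); b=case2w((-35,-140))
arm.move_gripper(50); arm.goto((*a,130),q); arm.move_linear((*a,30),vel=100)
arm.move_gripper(0,force=60); s=readout.state(); print(s['finger_gap'],s['position'])
arm.move_linear((*a,80),vel=60); arm.move_linear((*b,80),vel=100); arm.move_linear((*b,56),vel=60)
f=arm.move_linear((*b,28),vel=20,until_force=15); s=readout.state(); print(f,s['position'],s['contact_force'].round(1),s['t'])
E
```

```text
22.300166819163717 [585.28867502 -81.05043703  30.77031563]
True [515.36480763 -76.64607364  30.75758948] [-1.   0.1  6.9] 82.7667
```

```bash
python3 - <<'E'
from h import *
b=case2w((-35,-140)); arm.move_gripper(50); arm.move_linear((*b,100),vel=100); arm.move_gripper(0)
f=arm.move_linear((*b,50),vel=25,until_force=8); print(f,readout.state()['position'][2]); arm.move_linear((*b,160),vel=150)
look((545,10,60),380,-.062); im,c=shot("wrist","w_fin"); m=comp(orange(im),proj(c,(559,90,73))[0]); print(fitbox(m,c,(222,204),20,73,(559,61,-.06)),readout.state()['t'])
E
```

```text
True 54.02555253271071
(array([ 5.58373329e+02,  6.07989120e+01, -6.02818203e-02]), np.float64(0.9489822276021698)) 88.625
```

View pics/w_fin.png

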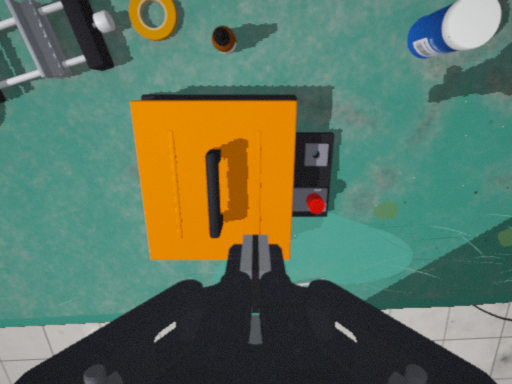

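The cover is seated, the pin head sits on the tab at (316,204) with its top at 54.0 mm (home), and the second hole is empty. The can and the bottle are still in place.

```bash
python3 -c "
from station import arm
arm.sleep(.5); print(arm.hand_in())"
```

```text
the job is handed in; nothing more can be done
None
```

I packed the case and handed the job in at about 89 s: all four parts are home, the cover is on and pinned, and the can and bottle weren't touched; the hand-in gave no verdict.

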